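# Unclamp the bonded heat sinks and close them in the carrying tray

### The job

The glue on the heat sinks in the clamping jig has set: lift the ratchet pawl and leave it up, then slide the clamp bar back as far as it goes, or nearly. Move every heat sink from the jig into the carrying tray, standing upright on its floor, and only when all of them are in push the tray's sliding gate fully shut, until the spring catch clicks behind it. Do not disturb the other things on the bench.

Things in the scene. Friction and masses are not known exactly. Their poses are not given: they have to be found in the camera images.
- jig: fixed clamping jig: grey plate 330 (x, -180 to 150) by 280 (y) by 12 mm. Origin on its underside; x to the fence, z up. Heat sinks stand on it in a row along y, 40 mm apart, some places empty, centred at x 85, ends against a fence (x 110 to 118, top 24 above the bench). The clamp bar's 216 mm wide jaw presses their other ends; its lip (top 56 above the bench) covers 8 mm of their tops
- bar (a joint): position of the clamp bar in m: 0 clamped, grows as it slides back along the jig's -x, to 0.085 at its stop. Friction about 4 N; stays where it is left. The pawl, when down, blocks it; the heat sinks cannot be lifted out until it is back
- bar_handle (a point): gripping point on the bar's handle, a black upright round post 16 mm in diameter standing on the bar just behind the jaw, 95 mm high above the bench; the point is on its axis 20 mm below its top. Moves with the bar
- pawl (a joint): angle of the ratchet pawl in rad: 0 down in the rack, up to 0.95 as its nose is lifted, swinging up and back (to the jig's -x) about pawl_pivot. Takes about 1.5 N at the tab; a stiff pivot holds it wherever it is left. Its nose clears the rack teeth above 0.3 rad
- pawl_tab (a point): gripping point on the pawl's lifting tab, a dark steel upright tab 14 (jig x) by 10 (jig y) mm, top 15 mm above this point; with the pawl down the point is 40 mm ahead of (jig +x) and 23 mm above the pivot, 73 mm above the bench. Can be pinched across its 10 mm, along the jig's y
- pawl_pivot (a point): the pawl's hinge, on the jig 50 mm above the bench; hinge axis along the jig's y
- tray: fixed dark steel carrying tray, origin: centre of its underside; floor 6 mm thick, inside x -110 to +111 and y -65 to +65 mm, three walls 5 mm thick with their tops 36 mm above the bench; the end at +x is open and is closed by the gate, whose panel runs at x 112 to 116 mm along y
- gate (a joint): position of the gate in m: 0 fully shut against its stop, grows as it is opened along the tray's +y, to 0.12. Sliding friction about 3 N, and about 3 N more over the last 30 mm, where it has to push the catch aside
- gate_tab (a point): gripping point on the gate's tab, a black upright tab 16 (tray x) by 12 (tray y) mm on top of the steel gate panel (panel 140 wide, top 40 mm above the bench), tab from 40 to 78 mm above the bench; the point is on its centre line 64 mm above the bench. Moves with the gate
- catch (a joint): angle in rad of the brass spring catch beside the gate: 0 at rest, pushed aside (about 0.1) as the gate's lug passes it between about 0.03 and 0.005 of the gate's joint, and springs back to 0 when the lug has passed: the gate is then locked shut
- sink1: finned aluminium heat sink, 50 long (its x) by 30 wide (its y) by 36 mm high, 50 to 100 g, black transistor bonded on its -x end. Origin: centre of its underside, z up. Treat it as a solid block; it can be gripped across its two 50 mm-apart ends. Three to five of the five are there; an absent one gives None
- sink2: another such heat sink, the same as sink1, origin and axes alike; None if absent
- sink3: another such heat sink, the same as sink1, origin and axes alike; None if absent
- sink4: another such heat sink, the same as sink1, origin and axes alike; None if absent
- sink5: another such heat sink, the same as sink1, origin and axes alike; None if absent
- driver: bystander: orange-handled screwdriver, 170 mm, lying between jig and tray; leave alone
- spool: bystander: grey solder spool, 52 mm across, 40 mm high; leave alone
- meter: bystander: yellow hand meter, 150 by 75 by 35 mm, lying; leave alone
- bowl: bystander: steel bowl 100 mm across, 40 mm high; leave alone
- tin: bystander: brass tin 60 mm across, 22 mm high; leave alone
- cutters: bystander: red-handled side cutters, 140 mm, lying; leave alone

How it is judged:
On the way, in this order (a step that is already met when the one before it is completed fails the run):
1. the pawl is lifted clear of the rack while the bar is still clamped (value of joint pawl above 0.3 rad and value of joint bar below 0.01 m), for 0.1 s.
2. the clamp bar is slid back by more than 60 mm (value of joint bar above 0.06 m), for 0.2 s.
3. every heat sink stands upright in the tray, while the gate is still open (x of sink1 in the frame of tray between -0.105 and 0.098 m and y of sink1 in the frame of tray between -0.06 and 0.06 m and z of each of sink1, sink2, sink3, sink4, sink5 in the frame of tray below 0.012 m and angle between each of sink1, sink2, sink3, sink4, sink5's own z axis and vertical below 0.2 rad and linear speed of each of sink1, sink2, sink3, sink4, sink5 below 0.05 m/s and x of sink2 in the frame of tray between -0.105 and 0.098 m and y of sink2 in the frame of tray between -0.06 and 0.06 m and x of sink3 in the frame of tray between -0.105 and 0.098 m and y of sink3 in the frame of tray between -0.06 and 0.06 m and x of sink4 in the frame of tray between -0.105 and 0.098 m and y of sink4 in the frame of tray between -0.06 and 0.06 m and x of sink5 in the frame of tray between -0.105 and 0.098 m and y of sink5 in the frame of tray between -0.06 and 0.06 m and value of joint gate above 0.05 m), for 0.2 s.
At the end, for the whole second after the job is handed in: every heat sink stands upright (within 0.2 rad) and at rest on the tray's floor inside its walls, the gate is shut to within 4 mm with the catch sprung back (under 0.03 rad), the pawl is still lifted (over 0.3 rad) and the clamp bar back by more than 60 mm (x of sink1 in the frame of tray between -0.105 and 0.098 m and y of sink1 in the frame of tray between -0.06 and 0.06 m and z of each of sink1, sink2, sink3, sink4, sink5 in the frame of tray below 0.012 m and angle between each of sink1, sink2, sink3, sink4, sink5's own z axis and vertical below 0.2 rad and linear speed of each of sink1, sink2, sink3, sink4, sink5 below 0.05 m/s and x of sink2 in the frame of tray between -0.105 and 0.098 m and y of sink2 in the frame of tray between -0.06 and 0.06 m and x of sink3 in the frame of tray between -0.105 and 0.098 m and y of sink3 in the frame of tray between -0.06 and 0.06 m and x of sink4 in the frame of tray between -0.105 and 0.098 m and y of sink4 in the frame of tray between -0.06 and 0.06 m and x of sink5 in the frame of tray between -0.105 and 0.098 m and y of sink5 in the frame of tray between -0.06 and 0.06 m and value of joint gate below 0.004 m and value of joint catch below 0.03 rad and value of joint bar above 0.06 m and value of joint pawl above 0.3 rad); the robot touches nothing.
It fails at once if a bystander is moved by more than 4 cm (distance of any of driver, spool, meter, bowl, tin, cutters from where it was at the start of the episode above 0.04 m).
Of sink1, sink2, sink3, sink4, sink5 only 3 to 5 are there at a start; the rules pass over those that are not, and their reading is None.
At some moment in a run one of sink1, sink2, sink3, sink4, sink5 may be knocked a few centimetres aside while the robot is not near it.
Once in a run the grip may slacken for a moment while it holds something.
It also fails if it takes over 210 s, if anything falls off the work surface, if the arm or the gripper's body presses on something with over 40 N, if the wrist force passes 120 N, or if a joint passes its speed limit or range.

### The arm

A 6-joint arm with a two-finger parallel gripper is mounted at the origin on the work surface. World frame = base frame: x ahead of the robot, y to its left, z up, the work surface at z = 0. Lengths are in m, angles in rad, forces in N, time in s.
With the tool pointing down it reaches from about 0.275 to 0.825 m from the base axis. Payload 4.9 kg.
Tool frame: the origin (TCP) lies midway between the tips of the shut fingers; the grasp point (between the pads) lies 19 mm behind it (bot.grip_depth is the distance from the TCP to the grasp point, in m); z points along the fingers, y is the line along which they close (so a half turn about z gives the same grasp; the last joint's range is limited). The gripper opens to 85 mm and grips with 20 to 120 N. Pads are 22 mm wide; open, the fingers measure 114 mm over their backs; the gripper's body (76 mm by 85 mm) begins 54 mm behind the grasp point. The pads swing forward as they close: fully open they stand 13 mm farther back than shut.
Start: joints at [0.975, 0.326, -0.193, 1.052, 0, 1.437], TCP at [0.245, 0.492, 0.231] pointing down, gripper open.
Joint ranges: [-2.65, 2.65], [-0.97, 1.79], [-1.3, 1.35], [-1.93, 2.1], [-1.47, 1.37], [-3.14, 3.14]. Speed limits (rad/s): [2.57, 2.57, 3.14, 3.14, 3.14, 3.14].

### API

Orientations are given as a unit quaternion [w, x, y, z].
In Python, from cell import bot gives the robot as it stands. Calls block until the motion is done:
- bot.move_pose(position, orientation): joint-space move of the TCP to a pose.
- bot.move_linear(position, speed=0.15, rotation=None, until_force=None): straight line of the TCP; rotation=None keeps the orientation; speed is the mean speed in m/s. With until_force (N) it stops when the force on the tool has changed by that much, and returns True; else False.
- bot.goto_joints(angles): joint-space move.
- bot.set_gripper(opening, grasp_force=None): opening from 0.0 (shut) to 1.0 (fully open); grasp_force is the grip in N (None keeps the last); returns when the fingers have stopped.
- bot.wait(seconds).
- bot.solve_ik(position, orientation): joint angles nearest the present ones, or None.
- bot.camera(name): name is "scene" or "top" or "wrist"; returns the picture (384x512x3 uint8, red, green, blue); there is no depth.
- bot.calibration(name): a dict with "mtx" (3x3 intrinsics, pixels), "k1" (the pictures are not rectified: a ray, as slopes to the right and down, at radius r is drawn at 1 + k1 r^2 times it, then the intrinsics apply), "extrinsics" (4x4, takes a point from world to camera coordinates); the wrist camera has in their place "hand_eye" (4x4, takes a point from camera to tool coordinates, whose origin is the TCP and whose axes are the flange's). Camera axes: x right, y down, z forward; pixel columns grow to the right and rows downward; lengths in m; the calibration is good to about 2 mm. A picture is of the moment at which its call begins: read the wrist's pose just before it. calibration takes no time and is no camera call.
A pose or a line that the arm cannot do raises bot.PlanningError and nothing moves.
- bot.close_job(): hands the job in; it is judged then, once.
Trained networks look in the newest picture that a camera, given by its name, has taken for a name from the list of things; names that differ only in an ending like _2 or _b are one class to them, and where a whole thing is asked for, a point or a joint stands for the part that bears it (a point fixed in the world has none). Each returns a list of dicts, best first, with "confidence" (0 to 1); they miss things now and then, are a little off and sometimes report something else, mostly with a low value. They report only what shows in the picture. A call takes as long as a camera call.
- bot.search_frame(camera, thing): "bbox" ([left, top, width, height] in pixels, round what is visible of it).
Readings, each from a call of its own:
- bot.read_clock(): time.
- bot.read_joint_positions(): joint angles.
- bot.read_joint_vel(): joint speeds.
- bot.read_joint_efforts(): joint torques, N m.
- bot.read_position(): TCP position.
- bot.read_tool_rot(): TCP orientation.
- bot.read_ft_force(): force on the tool from outside, world axes, zero at the start.
- bot.read_moment(): the same for the moment, N m.
- bot.read_gripper_width(): opening from 0.0 (shut) to 1.0 (fully open).
- bot.read_finger_force(): force on a finger pad.
Only numpy, scipy, OpenCV 4.12 (cv2) and the standard library are available. Lean on these libraries where they do the work, as an engineer would, in place of code of your own. Each camera call takes 0.05 s, during which the arm holds its last target. There are 200 camera calls.

## Working session

There is one attempt and no reset: what is moved stays moved. The work goes in short steps, each a Python script; the robot and the scene stay as the last script left them, time stands still between calls to the robot, and variables do not carry over. Pictures are saved under pics/ and viewed, at most 14 in all, crops included, and the job is handed in when it is done.

```bash
ls; mkdir -p pics; python3 - <<'E'
from cell import bot
import cv2
for c in ("top","scene"):
    im=bot.camera(c); cv2.imwrite(f"pics/{c}0.png",im[:,:,::-1])
    print(c,bot.calibration(c))
    for t in "jig bar_handle pawl_tab tray gate_tab sink1 driver spool meter bowl tin cutters catch".split():
        print(t,[(d['bbox'],round(d['confidence'],2)) for d in bot.search_frame(c,t)][:6])
print(bot.calibration("wrist"),bot.read_tool_rot(),bot.read_clock())
E
```

```text
pics
top {'mtx': array([[434.2033224 ,   0.        , 250.02241306],
       [  0.        , 434.2033224 , 188.57970273],
       [  0.        ,   0.        ,   1.        ]]), 'k1': -0.004875881191842099, 'extrinsics': array([[ 0.08738505, -0.9961586 ,  0.00564752, -0.02708387],
       [-0.97289664, -0.08656012, -0.21442825,  0.5793499 ],
       [ 0.2140934 ,  0.01324337, -0.97672341,  1.41415264],
       [ 0.        ,  0.        ,  0.        ,  1.        ]])}
jig [([142.7, 154.9, 103.4, 105.2], 0.77)]
bar_handle [([169.4, 171.7, 64.1, 65.7], 0.85), ([119.2, 163.7, 19.1, 24.9], 0.42)]
pawl_tab [([178.8, 216.9, 14.1, 16.3], 0.63)]
tray [([275.0, 179.3, 85.2, 72.6], 0.75)]
gate_tab [([283.7, 181.7, 33.9, 9.1], 0.43)]
sink1 [([215.3, 175.2, 15.5, 10.1], 0.58), ([187.5, 166.4, 10.3, 8.1], 0.51), ([197.2, 168.3, 13.1, 9.5], 0.44)]
driver [([316.2, 132.6, 21.6, 34.0], 0.74), ([265.6, 242.1, 7.0, 22.8], 0.67)]
spool [([232.5, 136.9, 14.7, 14.5], 0.76)]
meter []
bowl [([104.4, 185.6, 26.9, 28.9], 0.93)]
tin [([116.8, 162.6, 22.5, 21.9], 0.7)]
cutters [([315.4, 134.1, 19.7, 33.1], 0.78)]
catch []
[... 1189 characters left out ...]
28.6, 139.7, 18.1, 8.4], 0.47)]
cutters [([233.1, 273.5, 45.5, 37.9], 0.92)]
catch []
{'mtx': array([[296.47195291,   0.        , 256.79105658],
       [  0.        , 296.47195291, 191.07776861],
       [  0.        ,   0.        ,   1.        ]]), 'k1': -0.06447995648798474, 'hand_eye': array([[ 2.51046255e-04, -9.59461089e-01, -2.81841010e-01,
         7.27496767e-02],
       [ 9.99999959e-01,  2.02210612e-04,  2.02358879e-04,
        -8.27998641e-04],
       [-1.37164227e-04, -2.81841049e-01,  9.59461101e-01,
        -1.41670670e-01],
       [ 0.00000000e+00,  0.00000000e+00,  0.00000000e+00,
         1.00000000e+00]])} [ 4.97858508e-06  2.28843387e-01  9.73463253e-01 -4.62095829e-06] 1.4
```

```bash
python3 - <<'E'
import cv2
a=cv2.imread("pics/top0.png")[110:290,90:390]; cv2.imwrite("pics/top0c.png",cv2.resize(a,(800,480),interpolation=cv2.INTER_CUBIC))
a=cv2.imread("pics/scene0.png")[100:340,80:380]; cv2.imwrite("pics/scene0c.png",cv2.resize(a,(750,600),interpolation=cv2.INTER_CUBIC))
E
```

```text
(no output)
```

View pics/top0c.png

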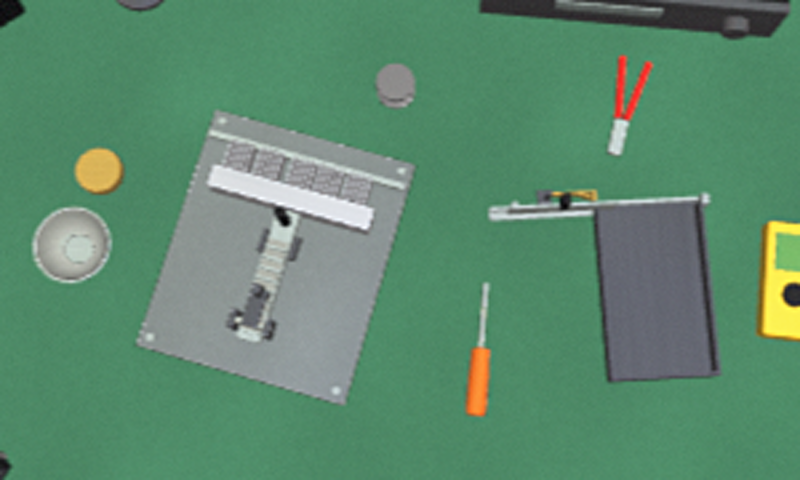

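View pics/scene0c.png

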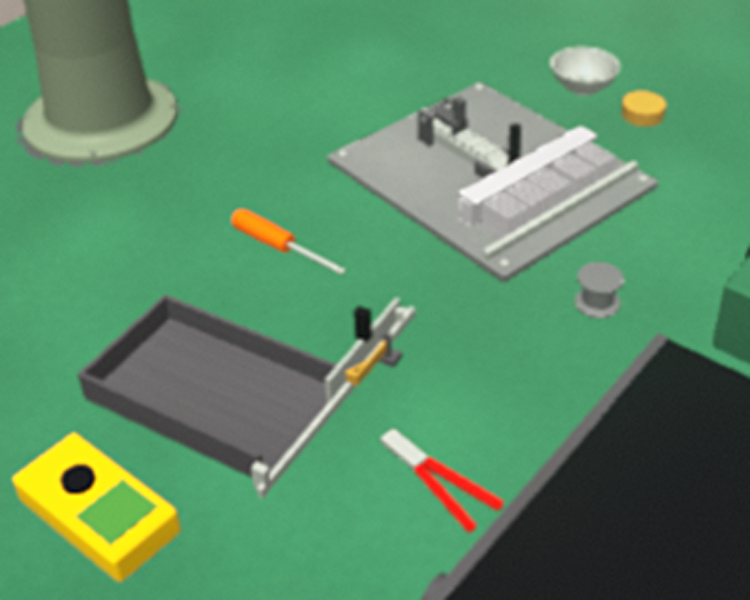

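```bash
cat > h.py <<'E'
from cell import bot
import numpy as np, cv2
from scipy.spatial.transform import Rotation as R
from scipy.optimize import least_squares
def rot(yaw):  # tool down, tool x along world yaw, as wxyz
    M=np.array([[np.cos(yaw),np.sin(yaw),0],[np.sin(yaw),-np.cos(yaw),0],[0,0,-1]])
    return R.from_matrix(M).as_quat(scalar_first=True)
def cam(name):
    c=bot.calibration(name)
    if name!="wrist": return c["mtx"],c["k1"],c["extrinsics"]
    T=np.eye(4); T[:3,:3]=R.from_quat(bot.read_tool_rot(),scalar_first=True).as_matrix(); T[:3,3]=bot.read_position()
    return c["mtx"],c["k1"],np.linalg.inv(T@c["hand_eye"])
def project(P,c):
    K,k1,E=c; p=np.atleast_2d(P)@E[:3,:3].T+E[:3,3]; s=p[:,:2]/p[:,2:]
    s=s*(1+k1*(s**2).sum(1,keepdims=True)); return s@K[:2,:2].T+K[:2,2]
def unproj(uv,z,c):
    K,k1,E=c
    s=cv2.undistortPoints(np.array(uv,float).reshape(-1,1,2),K,np.array([k1,0,0,0.])).reshape(-1,2)
    d=np.c_[s,np.ones(len(s))]@E[:3,:3]; o=-E[:3,:3].T@E[:3,3]
    return o+d*((z-o[2])/d[:,2])[:,None]
def w(pose,P):
    x,y,a=pose; P=np.atleast_2d(np.array(P,float)); c,s=np.cos(a),np.sin(a)
    return np.c_[x+c*P[:,0]-s*P[:,1], y+s*P[:,0]+c*P[:,1], P[:,2]]
def fit(obs,p0):  # obs: list of (cam, local pts, uv)
    f=lambda p:np.concatenate([(project(w(p,P),c)-np.array(uv)).ravel() for c,P,uv in obs])
    r=least_squares(f,p0,loss='soft_l1'); return r.x,r.fun
def snap(name,fn=None):
    c=cam(name); im=bot.camera(name)
    if fn: cv2.imwrite(f"pics/{fn}.png",im[:,:,::-1])
    return c,im
E
python3 - <<'E'
from h import *
c=cam("top"); sc=lambda l:np.array(l)/[800/300,480/180]+[90,110]
jp=[[.15,.14,.012],[.15,-.14,.012],[-.18,-.14,.012],[-.18,.14,.012]]
J,e=fit([(c,jp,sc([(216,112),(413,163),(345,403),(137,344)]))],[.5,.2,-.25]); print("jig",J,e.round(1))
tp=[[-.115,.07,.036],[-.115,-.07,.036],[.112,-.07,.036],[.112,.065,.006]]
T,e=fit([(c,tp,sc([(610,381),(719,375),(703,201),(597,209)]))],[.5,-.2,0]); print("tray",T,e.round(1))
g=unproj(sc([(566,200)]),.07,c)[0]; d=g[:2]-T[:2]; a=T[2]
print("gate tab",g,"local",np.cos(a)*d[0]+np.sin(a)*d[1],-np.sin(a)*d[0]+np.cos(a)*d[1])
print("handle",unproj(sc([(278,211)]),.095,c), "pivot?",unproj(sc([(253,320)]),.05,c))
print(w(J,[[0,0,0],[.085,0,0]]))
E
```

```text
jig [ 0.53107977  0.21073144 -0.18311077] [-0.5 -1.3  0.8 -0.2  0.1  0.5 -0.3  0.5]
tray [ 0.50933236 -0.27868648  0.1292304 ] [-0.3 -0.2  0.3  0.3  0.1 -0.2 -0.2  0.2]
gate tab [ 0.60603406 -0.15156579  0.07      ] local 0.11227750530958984 0.1135986295310849
handle [[0.55418165 0.20801369 0.095     ]] pivot? [[0.4210006  0.22973458 0.05      ]]
[[0.53107977 0.21073144 0.        ]
 [0.61465875 0.19525385 0.        ]]
```

```bash
python3 - <<'E'
from h import *
J=[.531,.2107,-.183]
p=w(J,[[0,0,.30]])[0]
try: bot.move_pose(p,rot(J[2]))
except bot.PlanningError as e: print(e); bot.move_pose(p,rot(J[2]+np.pi))
print(bot.read_position(),bot.read_joint_positions(),bot.read_tool_rot())
c,im=snap("wrist","w1")
for t in "bar_handle pawl_tab sink1 jig".split(): print(t,[(d['bbox'],round(d['confidence'],2)) for d in bot.search_frame("wrist",t)])
pp={'corners':[[.15,.14,.012],[.15,-.14,.012],[-.18,-.14,.012],[-.18,.14,.012]],'fence':[[.11,.14,.024],[.11,-.14,.024]]}
for k,v in pp.items(): print(k,project(w(J,v),c).round(0).tolist())
cv2.imwrite("pics/w1b.png",cv2.resize(im[:,:,::-1],(800,600),interpolation=cv2.INTER_CUBIC))
E
```

```text
[0.53091923 0.21085256 0.29996866] [ 2.48824724e-01  3.32714366e-01 -7.43276410e-03  1.23070281e+00
  3.94788593e-05 -2.70996040e+00] [-9.66244269e-06  9.95825583e-01 -9.12765421e-02 -3.18572786e-05]
bar_handle [([171.5, 107.8, 168.1, 130.8], 0.73), ([431.8, 146.4, 19.8, 101.7], 0.29)]
pawl_tab [([248.0, 210.8, 14.6, 35.9], 0.92)]
sink1 [([272.3, 78.5, 29.3, 28.6], 0.93), ([242.7, 75.4, 27.3, 34.1], 0.88), ([211.3, 77.2, 23.7, 33.9], 0.73), ([179.0, 78.3, 26.8, 32.0], 0.71), ([300.0, 77.4, 29.4, 35.6], 0.57)]
jig [([152.5, 46.5, 207.8, 222.3], 0.98)]
corners [[153.0, 44.0], [361.0, 44.0], [342.0, 263.0], [171.0, 263.0]]
fence [[152.0, 74.0], [361.0, 75.0]]
```

View pics/w1b.png

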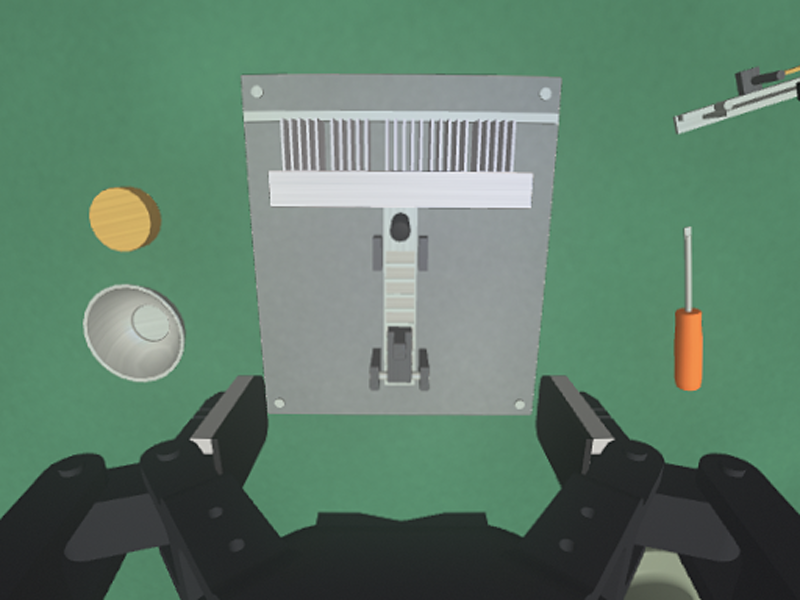

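```bash
python3 - <<'E'
from h import *
c=cam("wrist")
jp=[[.15,.14,.012],[.15,-.14,.012],[-.18,-.14,.012],[-.18,.14,.012]]
J,e=fit([(c,jp,np.array([(242,74),(561,77),(537,414),(266,412)])/1.5625)],[.53,.21,-.18]); print(J,e.round(1))
def loc(uv,z):
    p=unproj(np.array([uv])/1.5625,z,c)[0]; d=p[:2]-J[:2]; a=J[2]
    return np.round([np.cos(a)*d[0]+np.sin(a)*d[1],-np.sin(a)*d[0]+np.cos(a)*d[1]],4)
print("handle top",loc((400,219),.095),"tab top",loc((400,333),.088),"pivot",loc((400,377),.05))
for u in (303,350,405,452,498): print(loc((u,119),.048), end=' ')
for q in [[.01,0,.073],[-.1,0,.05]]:pass
E
```

```text
[ 0.52681847  0.21098843 -0.18877937] [-1.  -0.4  2.1 -0.9 -2.6  1.1  1.   1.4]
handle top [0.0342 0.0012] tab top [-0.0588  0.0007] pivot [-0.1168  0.0005]
[0.1087 0.0798] [0.1087 0.0419] [ 0.1088 -0.0022] [ 0.1092 -0.04  ] [ 0.1097 -0.0771]
```

```bash
python3 - <<'E'
from h import *
J=[.5268,.211,-.186]
bot.move_linear(w(J,[[-.10,0,.17]])[0],rotation=rot(J[2]))
c,im=snap("wrist","w2")
for t in "bar_handle pawl_tab".split(): print(t,[(d['bbox'],round(d['confidence'],2)) for d in bot.search_frame("wrist",t)])
print(project(w(J,[[-.077,0,.088],[-.077,0,.073],[-.117,0,.05],[.0342,0,.095]]),c).round(0).tolist())
cv2.imwrite("pics/w2b.png",cv2.resize(im[:,:,::-1],(800,600),interpolation=cv2.INTER_CUBIC))
E
```

```text
bar_handle [([121.1, 1.4, 269.8, 215.1], 0.6)]
pawl_tab [([241.5, 154.1, 24.3, 53.4], 0.74)]
[[257.0, 169.0], [257.0, 166.0], [257.0, 203.0], [257.0, 8.0]]
```

View pics/w2b.png

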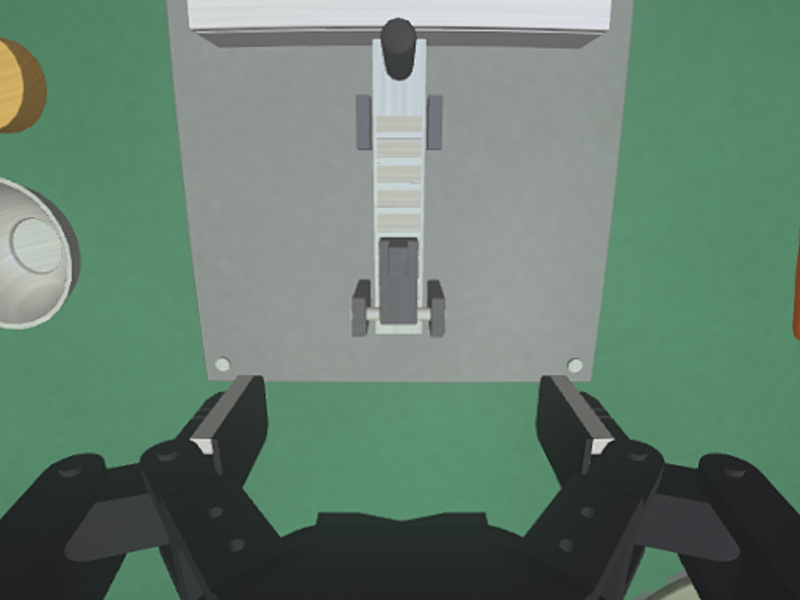

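```bash
python3 - <<'E'
from h import *
c=cam("wrist"); J=np.array([.5268,.211,-.186]); a=J[2]
def loc(uv,z):
    p=unproj(np.array([uv])/1.5625,z,c)[0]; d=p[:2]-J[:2]
    return np.round([np.cos(a)*d[0]+np.sin(a)*d[1],-np.sin(a)*d[0]+np.cos(a)*d[1]],4)
h,t,p=loc((398,34),.095),loc((398,258),.088),loc((398,314),.05); print(h,t,p)
jp=[[.0,.108,.056]]
px=((t[0]-.040)+p[0])/2; y=(t[1]+p[1])/2
Rj=R.from_euler('z',a); r=np.hypot(.04,.023); a0=np.arctan2(.023,.04); R0=R.from_quat(rot(a),scalar_first=True)
def pose(th):
    g=np.array([px+r*np.cos(a0+th),y,.05+r*np.sin(a0+th)]); off=np.array([0,0,-bot.grip_depth+.003])
    off=R.from_euler('y',-th).apply(off); P=w(J,[g+off])[0]
    q=(Rj*R.from_euler('y',-th)*Rj.inv()*R0).as_quat(scalar_first=True); return P,q
for th in (0,.4,.75): print(th,bot.solve_ik(*pose(th)) is not None)
bot.set_gripper(.6)
P,q=pose(0); bot.move_linear(P+[0,0,.06],rotation=q); print(bot.move_linear(P,speed=.05,until_force=8))
bot.set_gripper(0,grasp_force=30); print(bot.read_gripper_width(),bot.read_ft_force(),bot.read_position()-P)
E
```

```text
[0.0252 0.0012] [-0.0737  0.0014] [-0.1153  0.0018]
0 True
0.4 True
0.75 True
False
0.11170909952458041 [0.28123157 2.47497283 1.1769767 ] [0.00028564 0.0006028  0.00027108]
```

```bash
python3 - <<'E'
from h import *
J=np.array([.5268,.211,-.186]); a=J[2]
px=(-.1137-.1153)/2; y=.0016
Rj=R.from_euler('z',a); r=np.hypot(.04,.023); a0=np.arctan2(.023,.04); R0=R.from_quat(rot(a),scalar_first=True)
def pose(th):
    g=np.array([px+r*np.cos(a0+th),y,.05+r*np.sin(a0+th)]); off=np.array([0,0,-bot.grip_depth+.003])
    off=R.from_euler('y',-th).apply(off); P=w(J,[g+off])[0]
    q=(Rj*R.from_euler('y',-th)*Rj.inv()*R0).as_quat(scalar_first=True); return P,q
for th in np.arange(.1,.76,.1):
    P,q=pose(th); bot.move_linear(P,speed=.04,rotation=q); print(round(th,2),bot.read_gripper_width(),bot.read_ft_force().round(1))
snap("scene","s_pawl")
bot.set_gripper(.6)
u=R.from_quat(q,scalar_first=True).apply([0,0,1]); bot.move_linear(P-u*.07,speed=.1)
bot.move_pose(w(J,[[-.10,0,.20]])[0],rot(a))
c,im=snap("wrist","w3")
cv2.imwrite("pics/w3b.png",cv2.resize(im[:,:,::-1],(800,600),interpolation=cv2.INTER_CUBIC)); print(bot.read_clock())
E
```

```text
0.1 0.10942605514415929 [  5.    2.  -10.3]
0.2 0.10737563527615064 [ 4.6  0.9 -2.9]
0.3 0.11394128701740697 [ 4.1  0.7 -3. ]
0.4 0.11097291523158914 [ 5.1  0.9 -2.4]
0.5 0.10906654965510804 [ 5.1  0.3 -1.4]
0.6 0.10763577212864875 [ 4.1 -0.2  2.4]
0.7 0.1129449099293054 [ 1.2 -0.2  5.1]
13.4833
```

View pics/w3b.png

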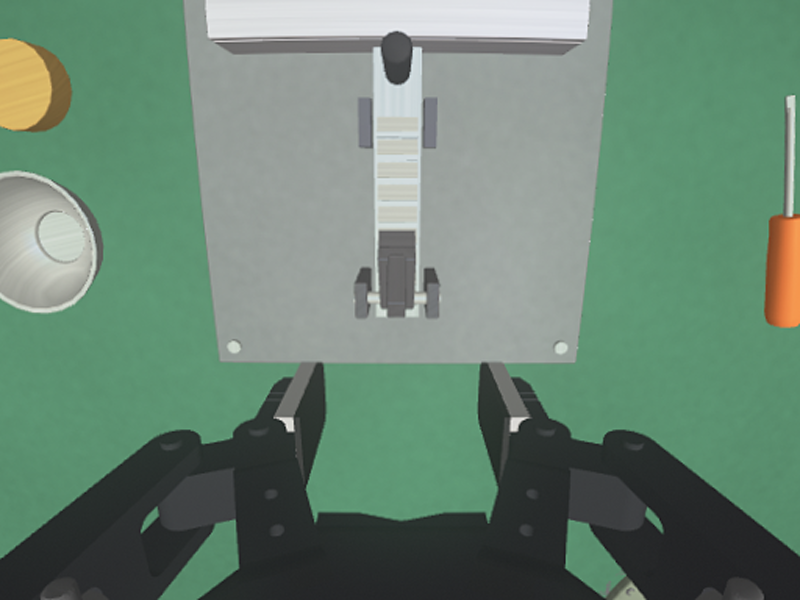

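```bash
python3 - <<'E'
from h import *
J=np.array([.5268,.211,-.186]); a=J[2]; c=cam("wrist")
p=unproj(np.array([(397,45)])/1.5625,.095,c)[0]; d=p[:2]-J[:2]
l=np.array([np.cos(a)*d[0]+np.sin(a)*d[1],-np.sin(a)*d[0]+np.cos(a)*d[1]]); print(l)
l=(l+[.0252,.0012])/2
P=w(J,[[*l,.075-bot.grip_depth+.004]])[0]
bot.move_linear(P+[0,0,.08]); print(bot.move_linear(P,speed=.06,until_force=8))
bot.set_gripper(0,grasp_force=60); print(bot.read_gripper_width(),bot.read_ft_force().round(1))
Q=w(J,[[l[0]-.083,l[1],P[2]]])[0]
print(bot.move_linear(Q,speed=.05,until_force=25)); print(bot.read_ft_force().round(1),(bot.read_position()-P).round(3),bot.read_gripper_width())
bot.set_gripper(.6)
q=bot.read_position(); bot.move_linear([*q[:2],.16])
bot.move_linear(w(J,[[-.02,0,.26]])[0])
c,im=snap("wrist","w4"); print([(d['bbox'],round(d['confidence'],2)) for d in bot.search_frame("wrist","sink1")])
cv2.imwrite("pics/w4b.png",cv2.resize(im[:,:,::-1],(800,600),interpolation=cv2.INTER_CUBIC)); print(bot.read_clock())
E
```

```text
[0.02469764 0.0011345 ]
False
0.16997875603894164 [0.1 3.3 2.3]
False
[ 3.8  5.4 -1.8] [-0.08   0.016  0.   ] 0.17030905205741959
[([166.9, 45.5, 30.7, 49.2], 0.92), ([241.2, 48.4, 29.8, 45.8], 0.89), ([304.1, 49.5, 32.9, 47.7], 0.83), ([202.6, 49.0, 29.1, 44.2], 0.73), ([271.5, 48.7, 34.0, 47.8], 0.65)]
20.4917
```

View pics/w4b.png

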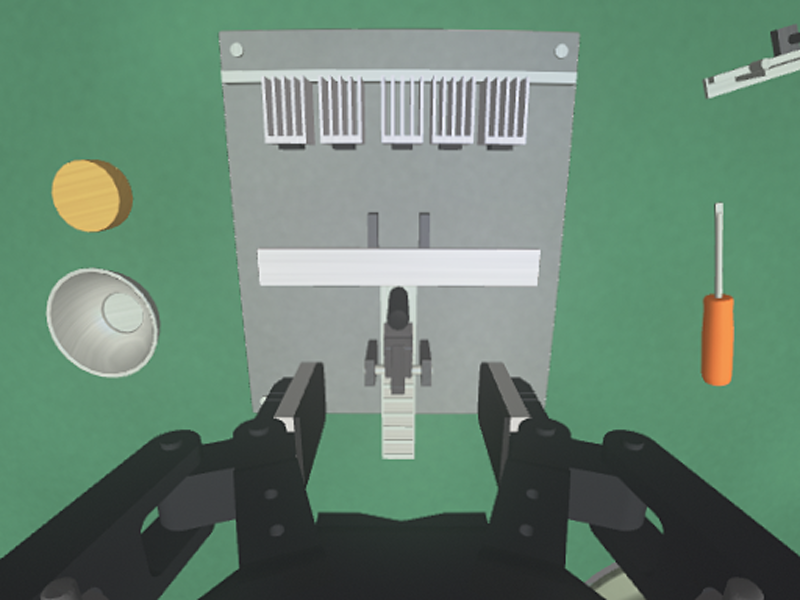

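```bash
cat >> h.py <<'E'
def box(pose,c,base):  # predicted bbox centre and size of a sink
    P=[[x,y,base+z] for x in(-.025,.025) for y in(-.015,.015) for z in(0,.036)]
    u=project(w(pose,P),c); return (u.min(0)+u.max(0))/2,np.ptp(u,axis=0)
def see(pose,base,fn=None):  # look with the wrist camera at an expected sink; list of (offset, size ratio, conf)
    c,im=snap("wrist",fn); ctr,sz=box(pose,c,base); out=[]
    for d in bot.search_frame("wrist","sink1"):
        b=np.array(d["bbox"]); m=b[:2]+b[2:]/2
        o=unproj([m,ctr],base+.02,c); out.append(((o[0]-o[1])[:2].round(4),(b[2:]/sz).round(2),round(d["confidence"],2)))
    return sorted(out,key=lambda t:np.linalg.norm(t[0]))
E
python3 - <<'E'
from h import *
c=cam("wrist")
jp=[[.15,.14,.012],[.15,-.14,.012],[-.18,.14,.012],[-.18,-.14,.012],[.11,.14,.024],[.11,-.14,.024]]
J,e=fit([(c,jp,np.array([(220,32),(579,33),(249,412),(549,411),(222,78),(577,79)])/1.5625)],[.527,.21,-.185]); print(J,e.round(1)); a=J[2]
for uv in [(286,141),(341,140),(402,141),(453,141),(506,141)]:
    d=unproj(np.array([uv])/1.5625,.048,c)[0][:2]-J[:2]; print((np.cos(a)*d[0]+np.sin(a)*d[1]).round(4),(-np.sin(a)*d[0]+np.cos(a)*d[1]).round(4))
bot.move_pose(w(J,[[.085,.08,.19]])[0],rot(a+np.pi/2))
for i in range(5):
    p=w(J,[[.085,.08-.04*i,.19]])[0]; bot.move_linear(p); print(i,see([p[0],p[1],a],.012,f"k{i}")[:2])
print(bot.read_joint_positions())
E
```

```text
[ 0.52805395  0.21129622 -0.18588596] [-2.1 -2.7  1.8 -3.3  2.4  0.2 -1.8  0.9 -4.4  1.4  4.1  0.8]
0.0636 0.0824
0.064 0.0422
0.0632 -0.0021
0.0633 -0.0391
0.0636 -0.0777
0 [(array([-0.0006,  0.0041]), array([0.96, 1.07]), 0.68), (array([-0.0089, -0.0353]), array([0.94, 1.05]), 0.91)]
1 [(array([-0.0017,  0.0024]), array([0.96, 0.94]), 0.71), (array([0.0047, 0.0421]), array([0.89, 0.94]), 0.69)]
2 [(array([-0.0022, -0.0018]), array([1.03, 0.92]), 0.74), (array([-0.0093, -0.0402]), array([0.92, 0.87]), 0.94)]
3 [(array([-0.0002,  0.0017]), array([0.98, 0.93]), 0.91), (array([0.0053, 0.0361]), array([1.03, 0.88]), 0.74)]
4 [(array([-0.0018,  0.0008]), array([0.94, 1.08]), 0.69), (array([0.0069, 0.0419]), array([1.05, 0.93]), 0.64)]
[ 7.32414167e-02  4.61847148e-01 -9.51806320e-02  1.01333550e+00
  5.70976494e-04  1.82930839e+00]
```

View pics/k2.png

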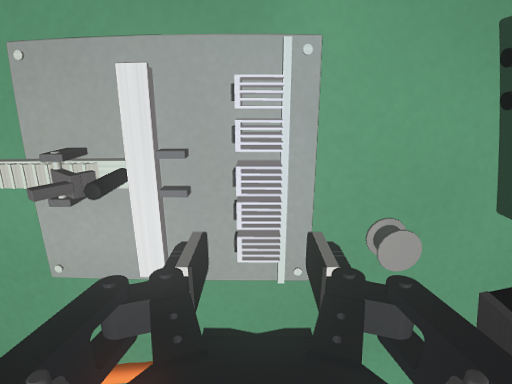

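```bash
cat >> h.py <<'E'
J=np.array([.528,.2112,-.186]); T=np.array([.5093,-.2787,.129]); H=np.pi/2
SLOT=[(-.06,-.04),(-.06,0),(-.06,.04),(.042,-.04),(.042,0)]
def pick(x,y,yaw,zt):
    bot.set_gripper(.9); bot.move_linear([x,y,zt+.07],speed=.25,rotation=rot(yaw+H))
    hit=bot.move_linear([x,y,zt],speed=.08,until_force=12)
    bot.set_gripper(0,grasp_force=40); g=bot.read_gripper_width(); print("grip",g,hit,bot.read_ft_force().round(1)); return .5<g<.68
def place(slot):
    p=w(T,[[*slot,.15]])[0]; q=bot.read_position()
    bot.move_linear([q[0],q[1],.15],speed=.15); print("lift",bot.read_gripper_width())
    bot.move_linear(p,speed=.25,rotation=rot(T[2]+H)); g=bot.read_gripper_width(); print("over",g,bot.read_ft_force().round(1))
    if not .5<g<.68: return False
    bot.move_linear([p[0],p[1],.045],speed=.15); hit=bot.move_linear([p[0],p[1],.0175],speed=.04,until_force=8)
    print("down",hit,bot.read_position()[2],bot.read_gripper_width())
    bot.set_gripper(.74); bot.move_linear([p[0],p[1],.15],speed=.2); return True
def job(k,slot):
    p=w(J,[[.085,.08-.04*k,.19]])[0]
    bot.move_linear([p[0],p[1],.19],speed=.3,rotation=rot(J[2]+H)); s=see([p[0],p[1],J[2]],.012,f"n{k}")
    o=s[0]; print("sink",k,o)
    if np.linalg.norm(o[0])>.01 or o[1].max()>1.25: print("LOOK"); return False
    return pick(p[0]+o[0][0],p[1]+o[0][1],J[2],.024) and place(slot)
E
python3 - <<'E'
from h import *
print(job(4,SLOT[0]))
s=w(T,[[*SLOT[0],.19]])[0]; print(see([s[0],s[1],T[2]],.006,"p0")[:2],bot.read_clock())
E
```

```text
sink 4 (array([-0.0019,  0.0038]), array([1.04, 1.08]), 0.73)
grip 0.5762364227762227 False [-0.5 -0.3  4.3]
lift 0.5740109221387135
over 0.576600745829637 [-1.1  0.3 -0.9]
down True 0.01885817808384693 0.5721815491146425
True
[] 35.175
```

View pics/p0.png

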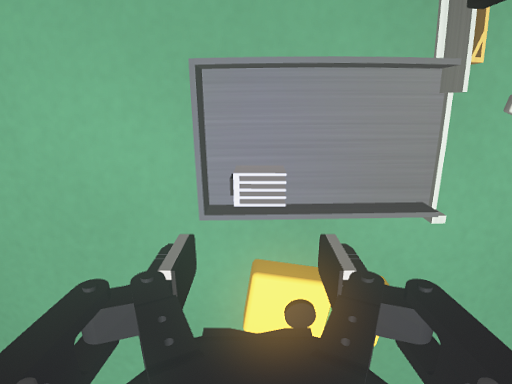

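```bash
python3 - <<'E'
from h import *
for k,i in ((3,1),(2,2),(1,3),(0,4)):
    x,y=SLOT[i]
    if not job(k,(x,y+.003)): print("STOP",k); break
p=w(T,[[0,-.06,.26]])[0]; bot.move_linear(p,rotation=rot(T[2]+H)); c,im=snap("wrist","t1")
print([(d['bbox'],round(d['confidence'],2)) for d in bot.search_frame("wrist","sink1")],bot.read_clock())
cv2.imwrite("pics/t1b.png",cv2.resize(im[:,:,::-1],(800,600),interpolation=cv2.INTER_CUBIC))
E
```

```text
sink 3 (array([0.0064, 0.0375]), array([1.06, 0.9 ]), 0.56)
LOOK
STOP 3
[([188.5, 135.5, 40.8, 27.0], 0.89)] 40.7417
```

View pics/t1b.png

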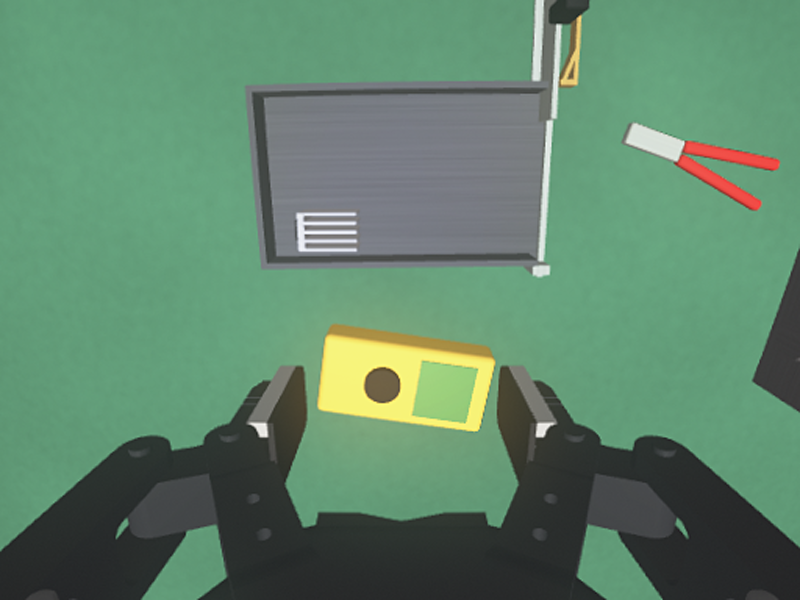

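View pics/n3.png

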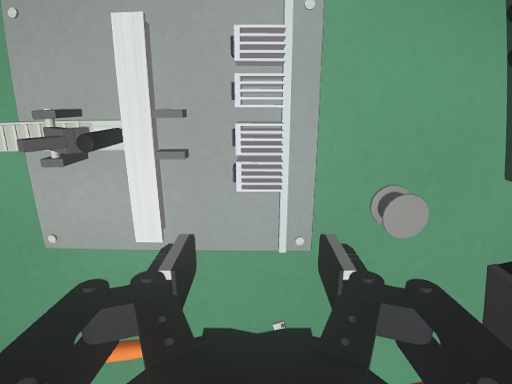

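```bash
cat >> h.py <<'E'
def job(k,slot):
    p=w(J,[[.085,.08-.04*k,.19]])[0]
    for t in range(4):
        bot.move_linear([p[0]+.004*t,p[1]-.006*t,.19+.008*t],speed=.3,rotation=rot(J[2]+H)); s=see([p[0],p[1],J[2]],.012,f"n{k}_{t}")
        print("sink",k,s[:1])
        if s and np.linalg.norm(s[0][0])<.01 and s[0][1].max()<1.25: break
    else: print("LOOK"); return False
    o=s[0][0]
    return pick(p[0]+o[0],p[1]+o[1],J[2],.024) and place(slot)
E
python3 - <<'E'
from h import *
for k,i in ((3,1),(2,2),(1,3),(0,4)):
    x,y=SLOT[i]
    if not job(k,(x,y+.003)): print("STOP",k); break
print(bot.read_clock())
E
```

```text
sink 3 [(array([-0.0005,  0.0028]), array([0.95, 0.92]), 0.8)]
grip 0.5744967151986727 False [-0.1 -0.4  3.2]
lift 0.5764847231971849
over 0.5723090984545807 [-0.3  0.1 -1.3]
down True 0.018822506814162518 0.582594552434352
sink 2 [(array([-0.0022, -0.0029]), array([1.02, 0.95]), 0.88)]
grip 0.5748017772558252 False [ 0.4 -0.6  3.7]
lift 0.5749904423594483
over 0.5780838119893451 [ 0.2 -0.1 -0.9]
down True 0.018741797485681236 0.5768707292608283
sink 1 [(array([-0.0019,  0.003 ]), array([0.94, 0.98]), 0.59)]
grip 0.5762770604058332 False [ 0.3 -0.3  3.6]
lift 0.5772267044811827
over 0.5818232430024105 [-1.1 -0.2 -1.6]
down True 0.018935139528397676 0.5753398612217643
sink 0 [(array([0.0007, 0.0014]), array([0.86, 1.11]), 0.67)]
grip 0.5758279194965665 False [-1.7  0.7  5.3]
lift 0.5762242245575935
over 0.5789402317908534 [-0.9 -0.7 -0.8]
down True 0.01887205330454932 0.5726072275580405
80.6667
```

```bash
python3 - <<'E'
from h import *
p=w(T,[[.06,.03,.25]])[0]; bot.move_linear(p,rotation=rot(T[2]+H)); c,im=snap("wrist","t2")
print([(d['bbox'],round(d['confidence'],2)) for t in("sink1","gate_tab") for d in bot.search_frame("wrist",t)],bot.read_clock())
cv2.imwrite("pics/t2b.png",cv2.resize(im[:,:,::-1],(800,600),interpolation=cv2.INTER_CUBIC))
E
```

```text
[([146.4, 202.3, 40.8, 28.8], 0.97), ([223.4, 201.3, 37.0, 28.7], 0.93), ([138.7, 137.9, 46.0, 28.2], 0.78), ([222.5, 169.7, 38.0, 30.2], 0.62), ([140.5, 171.1, 47.9, 28.3], 0.56), ([295.9, 26.9, 23.4, 126.0], 0.73)] 81.6667
```

View pics/t2b.png

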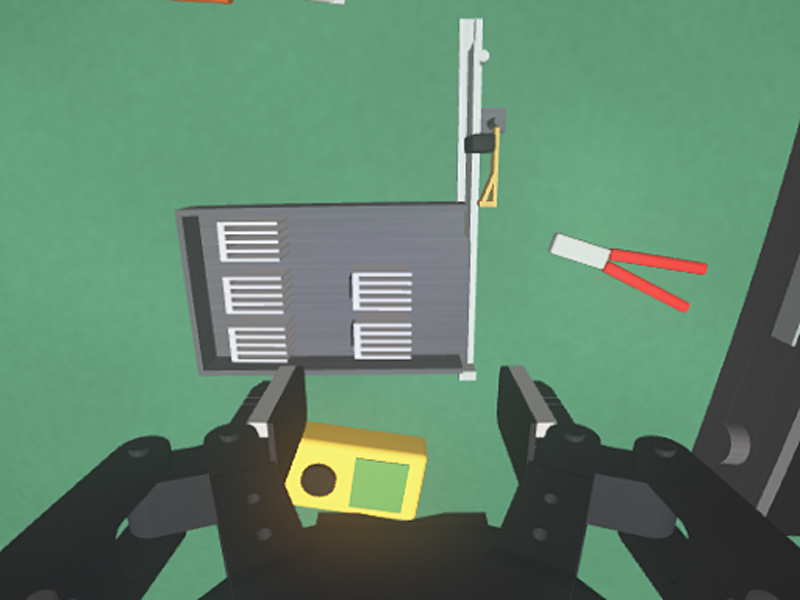

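```bash
python3 - <<'E'
from h import *
c=cam("wrist"); a=T[2]
def loc(p): d=p[:2]-T[:2]; return np.array([np.cos(a)*d[0]+np.sin(a)*d[1],-np.sin(a)*d[0]+np.cos(a)*d[1]])
l=loc(unproj(np.array([(481,142)])/1.5625,.078,c)[0]); print(l)
P=w(T,[[.114,l[1],.049]])[0]
bot.set_gripper(.55)
bot.move_pose(P+[0,0,.09],rot(a)); print(bot.move_linear(P,speed=.06,until_force=8))
bot.set_gripper(0,grasp_force=60); print(bot.read_gripper_width(),bot.read_ft_force().round(1),loc(bot.read_position()))
if bot.read_gripper_width()>.1:
    Q=w(T,[[.114,l[1]-.15,.049]])[0]
    print(bot.move_linear(Q,speed=.05,until_force=18)); print(bot.read_ft_force().round(1),loc(bot.read_position()),bot.read_gripper_width(),bot.read_clock())
E
```

```text
[0.10899042 0.11546538]
False
0.12724278317323007 [-0.8 -0.1  3.2] [0.11411773 0.11543262]
True
[0.1 2.6 5.6] [0.11566631 0.00249542] 0.122985114986801 87.6167
```

```bash
python3 - <<'E'
from h import *
a=T[2]
p=bot.read_position(); d=np.array([np.sin(a),-np.cos(a),0])
print(bot.move_linear(p+d*.012,speed=.03,until_force=30)); print(bot.read_ft_force().round(1),(bot.read_position()-p)@d)
bot.set_gripper(.5); p=bot.read_position(); bot.move_linear(p+[0,0,.08]); 
bot.move_linear(w(T,[[.0,.0,.2]])[0]); c,im=snap("wrist","g1")
cv2.imwrite("pics/g1b.png",cv2.resize(im[:,:,::-1],(800,600),interpolation=cv2.INTER_CUBIC)); 
snap("scene","s2"); s=cv2.imread("pics/s2.png")[100:340,80:380]; cv2.imwrite("pics/s2c.png",cv2.resize(s,(750,600),interpolation=cv2.INTER_CUBIC))
E
```

```text
True
[-0.2  5.1  5.2] -0.00026417390755896194
```

View pics/g1b.png

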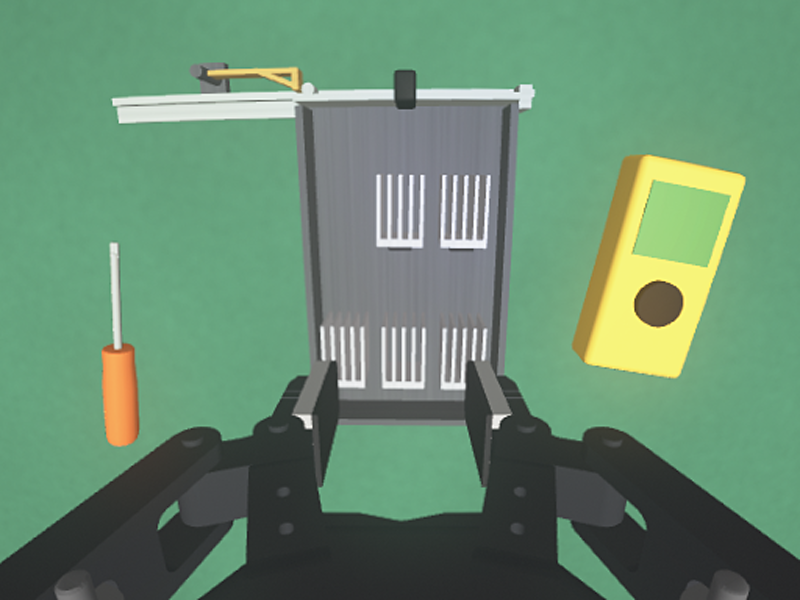

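View pics/s2c.png

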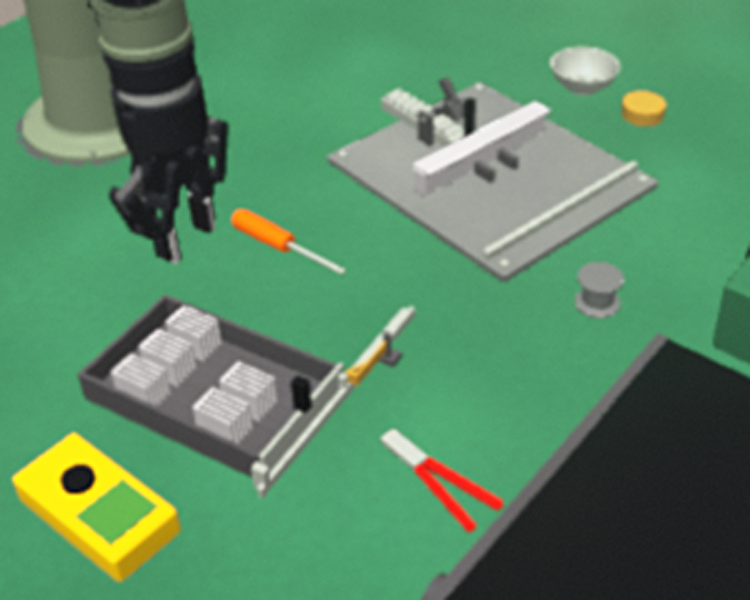

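```bash
python3 -c "
from cell import bot
print(bot.read_clock()); print(bot.close_job())"
```

```text
90.2333
the job is handed in; nothing more can be done
None
```

The job is handed in, at about 90 s on the robot's clock. The last pictures show the pawl up, the bar back about 80 mm, all five heat sinks upright in the tray, the gate against its stop with its lug past the catch, and the bystanders I could see in place; I never read the catch's angle, and the hand-in returned no verdict.

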